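# Pack the bamboo box into the niche row and close the stop

## Task

Stand the tall, slim lidded bamboo box upright, lid up, on the row board, in the gap between the dark brush case and the sliding end stop, with its broad sides facing the case and the stop and roughly centred across the board. Then slide the stop along until the case and the box stand snug between the board's end wall and the stop, and let go.

Things in the scene. Friction and masses are not known exactly. Their poses are not given: they have to be found in the camera images.
- tall_box: The tall, slim lidded bamboo box, standing upright on the shelf: 34 mm thick (its y), 95 mm deep (x), 115 mm tall (z, lid up), about 0.2 kg, rigid, lid fixed. Origin: centre of its underside. Bystanders around it: a squat bamboo box 80 x 80 x 55 mm, a black flashlight standing 108 mm tall, a ceramic frog 74 mm tall, a flat aluminium shoehorn.
- case: The dark-wood brush case already standing loose on the row board close to the end wall: 40 mm thick (its y), 95 mm deep (its x), 60 mm tall, about 0.2 kg. Origin at the centre of its underside.
- rack: The fixed pale-wood row board: 120 mm (x) by 310 mm (y), 6 mm thick, no sides; origin at the centre of its underside. Things in the row stand on it, 6 mm above the shelf. The row runs along its y axis. A fixed end wall 66 mm high stands at its -y end, inner face at y = -141 mm. The stop slides along y; pushing it to -y closes the row.
- stop_post (a point): Axis of the sliding stop's round upright handle post, 90 mm above the shelf; post 28 mm across, its top 105 mm up. The stop slides along the row only (2 N friction, stays where left). Its upright plate, 95 mm wide, top 66 mm up, has its row-side face 70 mm from the post axis towards the end wall. Foot between them: 50 mm wide, 16 mm high. At the start 80 to 140 mm are free between plate and case.
There are look-alikes about, which are no part of the job. What is shaped like the tall_box but turquoise is not meant.

How it is judged:
By the outcome, as a careful person would: the job done as asked, in the order asked, and still so for the second after the job is handed in, with the robot touching nothing.
It also fails if it takes over 43 s, if anything falls off the work surface, if the arm or the gripper's body presses on something with over 40 N, if the wrist force passes 120 N, or if a joint passes its speed limit or range.

## Robot

A 6-joint arm with a two-finger parallel gripper is mounted at the origin on the work surface. World frame = base frame: x ahead of the robot, y to its left, z up, the work surface at z = 0. Lengths are in m, angles in rad, forces in N, time in s.
With the tool pointing down it reaches from about 0.375 to 0.975 m from the base axis. Payload 3.8 kg.
Tool frame: the origin (TCP) lies where the fingers leave the gripper's body, on its centre line; the fingertips stand 73 mm ahead of it and the grasp point (between the pads) lies 54 mm ahead of it (nose_length is the distance from the TCP to the fingertips, in m); z points along the fingers, y is the line along which they close (so a half turn about z gives the same grasp; the last joint's range is limited). The gripper opens to 85 mm and grips with 20 to 120 N. Pads are 22 mm wide; open, the fingers measure 114 mm over their backs; the gripper's body (76 mm by 85 mm) begins 54 mm behind the grasp point. The pads swing forward as they close: fully open they stand 13 mm farther back than shut.
Start: joints at [1.308, 0.264, 1.604, -0, 1.274, -0.037], TCP at [0.151, 0.658, 0.304] pointing down, gripper open.
Joint ranges: [-2.63, 2.63], [-0.94, 2.18], [0.31, 2.57], [-1.31, 4.45], [0, 2.66], [-2.55, 2.55]. Speed limits (rad/s): [2.57, 2.57, 3.14, 3.14, 3.14, 3.14].

## Interface

Orientations are given as a rotation vector (axis times angle).
In Python, from workcell import read_state, read_camera, calibration, finish_job, look_for, cut_out, tip_of, nose_length gives the robot as it stands.
- The arm moves only by the tool step_arm, never from a script. Its argument "targets" is a list of rows, each a list of 3 entries, a list of its own where there are three numbers: the turn, a rotation vector about the tool's x, y, z in rad, then the shift along the tool's x, y, z in mm, then the finger opening in mm, from 0 to 85.4. In form: [[[ax, ay, az], [x, y, z], grip], ...]. A call has 1 to 5 rows; each row shifts and turns the commanded pose from where the row before left it, along the tool's axes as they then stand; what a row does not reach is not made up. A row lasts 1/12 s, in which the tool goes at most 41.7 mm and 7.16 degrees, less where a joint would pass 70% of its speed; a pose out of reach is approached as far as the arm can. A call with a gripper value outside its range is refused whole. The fingers move at their own pace and stop on an object; "grip_force" is the grip in N (left out, the last holds). Time passes only in rows, so rows that do not move let the fingers close. It gives the time, the measured TCP pose, the force, the opening and the grip force at its end, in the units of the state.
- read_state(): the state, without advancing time (a new reading comes with each control period).
- read_camera(name): name is "scene" or "side" or "wrist"; returns the picture (384x512x3 uint8, red, green, blue); there is no depth.
- calibration(name): a dict with "camera_matrix" (3x3 intrinsics, pixels), "R" (3x3) and "t" (3): a world point X has camera coordinates R X + t. Camera axes: x right, y down, z forward; pixel columns grow to the right and rows downward; lengths in m; the calibration is good to about 2 mm. A picture is of the moment at which its call begins: read the wrist's pose just before it. calibration takes no time and is no camera call; for the wrist camera it gives the pose at the moment of the call.
- finish_job(): hands the job in; it is judged then, once.
Trained networks look in the newest picture that a camera, given by its name, has taken for a name from the list of things; names that differ only in an ending like _2 or _b are one class to them, and where a whole thing is asked for, a point or a joint stands for the part that bears it (a point fixed in the world has none). Each returns a list of dicts, best first, with "score" (0 to 1); they miss things now and then, are a little off and sometimes report something else, mostly with a low value. They report only what shows in the picture. A call takes as long as a camera call. They do not tell look-alikes from the thing itself.
- look_for(camera, query): "extent" ([left, top, right, bottom] in pixels, round what is visible of it).
- cut_out(camera, query): "region" (384x512 bool, what is visible of it) and "extent" ([left, top, right, bottom] in pixels, round what is visible of it).
- tip_of(camera, query): "at" ([row, column] in pixels: a listed point, or the origin of a listed thing).
The state is a dict: "time": time; "q": joint angles; "joint_vel": joint speeds; "joint_torque": joint torques, N m; "tool_pos": TCP position; "tcp_rot": TCP orientation; "wrist_force": force on the tool from outside, world axes, zero at the start; "torque": the same for the moment, N m; "width": opening from 0.0 (shut) to 1.0 (fully open); "grip_force": force on a finger pad.
Only numpy, scipy, OpenCV 4.12 (cv2) and the standard library are available. Lean on these libraries where they do the work, as an engineer would, in place of code of your own. Each camera call takes 0.05 s, during which the arm holds its last target. There are 200 camera calls.

## Working session

There is one attempt and no reset: what is moved stays moved. The work goes in short steps, Python scripts to look and compute and a tool call to move; the robot and the scene stay as the last step left them, time stands still between calls to the robot, and variables do not carry over. Pictures are saved under pics/ and viewed, at most 10 in all, crops included, and the job is handed in when it is done.

Besides the shell and the picture viewer there is one more tool, called after "Call:" as a command line: name --argument value ..., lists and objects as JSON in quotes. step_arm: Moves the arm, as the interface text tells. Its arguments: {"type":"object","properties":{"targets":{"type":"array","items":{"type":"array"}},"grip_force":{"type":"number"}},"required":["targets"]}

```bash
mkdir -p pics; ls
python3 - <<'E'
from workcell import *
import cv2,numpy as np
s=read_state();print(s['time'],s['tool_pos'],s['tcp_rot'])
ims=[]
for c in ["scene","side"]:
    im=read_camera(c);cv2.imwrite(f"pics/{c}0.png",im[:,:,::-1])
    k=calibration(c);print(c,k['camera_matrix'][0],(-k['R'].T@k['t']).round(3), k['R'].round(2).tolist())
    for q in ["tall_box","case","rack","stop_post"]:
        print(q,[(np.round(d['extent']).tolist(),round(d['score'],2)) for d in look_for(c,q)][:3],[(np.round(d['at']).tolist(),round(d['score'],2)) for d in tip_of(c,q)][:3])
E
```

```text
pics
0.0 [0.15096959 0.65733996 0.30260843] [-0.35390946 -3.12124639  0.00331401]
scene [369.4055296    0.         256.44837176] [1.223 0.072 0.88 ] [[-0.08, 1.0, -0.0], [0.77, 0.06, -0.63], [-0.63, -0.05, -0.77]]
tall_box [([384.0, 223.0, 428.0, 277.0], 0.82), ([354.0, 187.0, 379.0, 242.0], 0.68)] [([223.0, 360.0], 0.81), ([259.0, 396.0], 0.77)]
case [([118.0, 173.0, 141.0, 205.0], 0.92)] [([194.0, 135.0], 0.57)]
rack [([110.0, 166.0, 222.0, 212.0], 0.76), ([118.0, 170.0, 142.0, 209.0], 0.68)] [([192.0, 173.0], 0.84), ([175.0, 202.0], 0.72)]
stop_post [([175.0, 170.0, 213.0, 205.0], 0.78)] [([174.0, 202.0], 0.8)]
side [404.73770705   0.         256.13799317] [-0.083 -0.611  0.797] [[0.7, -0.71, -0.0], [-0.45, -0.44, -0.78], [0.55, 0.55, -0.62]]
tall_box [([196.0, 110.0, 224.0, 138.0], 0.9), ([185.0, 127.0, 218.0, 171.0], 0.55)] [([160.0, 203.0], 0.95), ([143.0, 212.0], 0.59)]
case [([350.0, 252.0, 387.0, 303.0], 0.64)] [([284.0, 366.0], 0.93)]
rack [([262.0, 214.0, 398.0, 313.0], 0.6)] [([260.0, 323.0], 0.57)]
stop_post [([284.0, 214.0, 327.0, 264.0], 0.9)] [([220.0, 295.0], 0.58)]
```

Run:
```python
import cv2,numpy as np
a=cv2.imread("pics/scene0.png");b=cv2.imread("pics/side0.png")
A=cv2.resize(a[150:300,100:450],(800,343),interpolation=cv2.INTER_CUBIC)
B=cv2.resize(b[90:320,160:420][:130],(500,250),interpolation=cv2.INTER_CUBIC)
B2=cv2.resize(b[200:320,250:410],(300,250))
cv2.imwrite("pics/c1.png",np.vstack([A,np.hstack([B,B2])]))
```

```text
(no output)
```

View pics/c1.png

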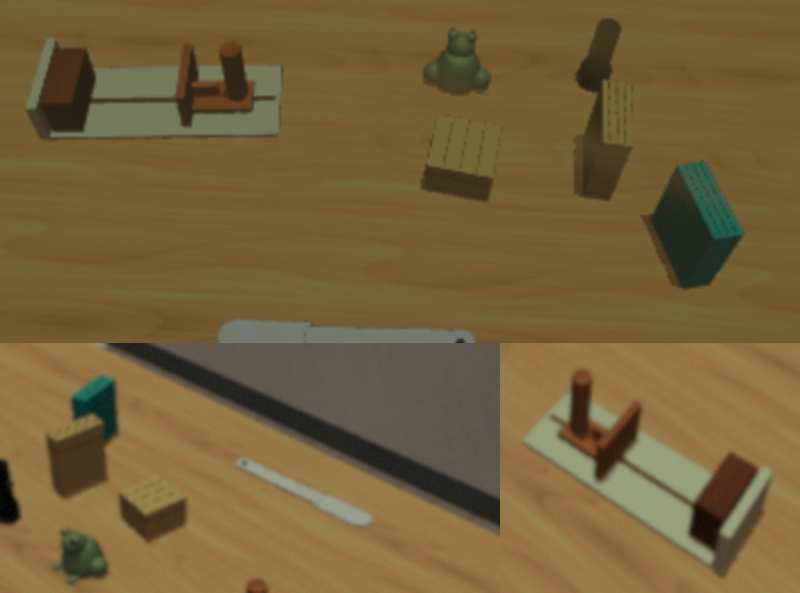

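The picture shows two candidates for the tall box:
- The bamboo one, at scene (354-379, 187-242) and side (185-218, 127-171).
- The turquoise one, at scene (384-428, 223-277) and side (196-224, 110-138).

The bamboo one fits the description. The enlarged crop confirms it is standing with its lid up. The rack is at scene (110-222, 166-212).

```bash
cat > h.py <<'E'
from workcell import *
import cv2,numpy as np
from scipy.optimize import minimize
def proj(c,X):
    k=calibration(c) if isinstance(c,str) else c
    p=(np.atleast_2d(X)@np.array(k['R']).T+k['t'])@np.array(k['camera_matrix']).T
    return p[:,:2]/p[:,2:]
def ray(c,uv,z):
    k=calibration(c) if isinstance(c,str) else c
    R=np.array(k['R']);C=-R.T@k['t'];d=R.T@np.linalg.solve(k['camera_matrix'],[uv[0],uv[1],1])
    return C+d*(z-C[2])/d[2]
def boxpts(p,dims,z0):
    x,y,a=p;dx,dy,dz=dims;c,s=np.cos(a),np.sin(a)
    return np.array([[x+c*u-s*v,y+s*u+c*v,z0+w] for u in(-dx/2,dx/2) for v in(-dy/2,dy/2) for w in(0,dz)])
def fit(obs,dims,z0,p0):
    # obs: list of (calib, mask)
    def cost(p):
        t=0
        for k,m in obs:
            S=8;h=cv2.convexHull((proj(k,boxpts(p,dims,z0))*S).astype(np.int32))
            r=np.zeros(m.shape,np.uint8);cv2.fillConvexPoly(r,h,1,shift=3,lineType=8)
            rb=r.astype(float);t+=1-(rb*m).sum()/np.maximum(rb,m).sum()
        return t
    best=min((minimize(cost,[p0[0],p0[1],a],method='Nelder-Mead',options=dict(initial_simplex=np.array([[p0[0],p0[1],a],[p0[0]+.01,p0[1],a],[p0[0],p0[1]+.01,a],[p0[0],p0[1],a+.2]]))) for a in p0[2]),key=lambda r:r.fun)
    return best.x,best.fun
E
python3 - <<'E'
from h import *
ks={c:calibration(c) for c in("scene","side")}
def pick(c,q,uv):
    L=cut_out(c,q);return min(L,key=lambda d:np.hypot((d['extent'][0]+d['extent'][2])/2-uv[0],(d['extent'][1]+d['extent'][3])/2-uv[1]))['region'].astype(float)
for c in ks: read_camera(c)
o=[(ks['scene'],pick('scene','tall_box',(366,214))),(ks['side'],pick('side','tall_box',(201,149)))]
print([m.sum() for _,m in o])
print('tall',ray(ks['scene'],(360,223),0)[:2],fit(o,(.095,.034,.115),0,(*ray(ks['scene'],(360,223),0)[:2],np.arange(-1.4,1.5,.4))), [fit([x],(.095,.034,.115),0,(*ray(ks['scene'],(360,223),0)[:2],[-.3,0,.3,.6])) for x in o])
o=[(ks['scene'],pick('scene','case',(130,190))),(ks['side'],pick('side','case',(366,280)))]
p=ray(ks['scene'],(135,194),.006)[:2]
print('case',p,fit(o,(.095,.04,.06),.006,(*p,[-.3,0,.3])))
for n,uv,z in[('postscene',(202,174),.09)]:print(n,ray(ks['scene'],uv,z))
print('post side',ray(ks['side'],(295,220),.09))
f=lambda x,y:(100+x/2.286,150+y/2.286)
for n,uv,z in[('R near',(278,135),.006),('R far',(282,66),.006),('wall bot near',(48,138),0),('groove R',(276,97),.006),('groove L',(92,100),.006),('walltopfar',(50,39),.066),('walltopnear',(32,108),.066)]:print(n,ray(ks['scene'],f(*uv),z).round(3))
g=lambda x,y:(250+x/1.875,200+y/2.083)
for n,uv,z in[('S left(far x low?)',(523,437),.006),('S far',(568,393),.006),('S wall bottom',(720,575),0)]:print(n,ray(ks['side'],g(uv[0]-500,uv[1]-343),z).round(3))
E
```

```text
[np.float64(902.0), np.float64(995.0)]
tall [0.59079247 0.31994306] (array([0.59110577, 0.31908463, 3.00333191]), np.float64(0.1741662374573767)) [(array([ 0.59029555,  0.31984427, -0.14602255]), np.float64(0.07700312174817903)), (array([0.59258443, 0.32134485, 0.03079306]), np.float64(0.0632672332389046))]
case [ 0.53733589 -0.35712204] (array([ 0.54325759, -0.3626559 ,  0.14161069]), np.float64(0.27716916787361456))
postscene [ 0.51545225 -0.14352259  0.09      ]
post side [ 0.51742219 -0.1531593   0.09      ]
R near [ 0.575 -0.085  0.006]
R far [ 0.456 -0.095  0.006]
wall bot near [ 0.597 -0.384  0.   ]
groove R [ 0.512 -0.096  0.006]
groove L [ 0.535 -0.341  0.006]
walltopfar [ 0.484 -0.398  0.066]
walltopnear [ 0.6   -0.384  0.066]
S left(far x low?) [ 0.454 -0.1    0.006]
S far [ 0.559 -0.092  0.006]
S wall bottom [ 0.479 -0.408  0.   ]
```

```bash
cat >> h.py <<'E'
from scipy.spatial.transform import Rotation as Ro
def plan(xyz,yaw=None):
    "shift (tool axes, mm) and turn to bring the TCP to xyz pointing down, tool y at world angle yaw"
    s=read_state();R=Ro.from_rotvec(s['tcp_rot']);M=R.as_matrix()
    d=M.T@(np.array(xyz)-s['tool_pos'])*1000
    y=np.arctan2(M[1,1],M[0,1]); yaw=y if yaw is None else yaw
    T=np.array([[np.sin(yaw),np.cos(yaw),0],[-np.cos(yaw),np.sin(yaw),0],[0,0,-1]]); T[:,0]=np.cross(T[:,1],T[:,2])
    r=(R.inv()*Ro.from_matrix(T)).as_rotvec()
    d2=T.T@(np.array(xyz)-s['tool_pos'])*1000
    print('t',round(s['time'],2),'pos',s['tool_pos'].round(4) if hasattr(s['tool_pos'],'round') else s['tool_pos'],'tooly deg',np.degrees(y).round(2),'tilt z',M[:,2].round(3),'\n shift before turn',d.round(1),'after turn',d2.round(1),'turn',r.round(4),'F',np.round(s['wrist_force'],1),'w',s['width'])
if __name__=='__main__':
    pass
E
python3 - <<'E'
from h import *
k=calibration('wrist');R=np.array(k['R']);s=read_state();M=Ro.from_rotvec(s['tcp_rot']).as_matrix()
print('cam in tool',M.T@(-R.T@k['t']-s['tool_pos']),'cam z in tool',M.T@R[2],'cam x in tool',M.T@R[0],k['camera_matrix'])
plan((.591,.319,.30),np.pi/2)
E
```

```text
cam in tool [ 0.08305767  0.00029803 -0.07151291] cam z in tool [-3.22595096e-01  5.73523963e-04  9.46536885e-01] cam x in tool [ 7.14299247e-04  9.99999679e-01 -3.62473296e-04] [[314.95478305   0.         255.28207104]
 [  0.         314.95478305 191.41826943]
 [  0.           0.           1.        ]]
t 1.2 pos [0.1511 0.6579 0.3039] tooly deg 77.06 tilt z [-0. -0. -1.] 
 shift before turn [-504.6 -231.8    3.9] after turn [-439.9 -338.9    3.9] turn [-0.     -0.     -0.2258] F [-0.8  0.1  0.4] w 0.9983324265048467
```

Call:
step_arm --targets '[[[0,0,-0.113],[0,0,0],85],[[0,0,-0.113],[0,0,0],85],[[0,0,0],[-31.5,-24.2,0],85],[[0,0,0],[-31.5,-24.2,0],85],[[0,0,0],[-31.5,-24.2,0],85]]'

```text
time: 1.62
tool_pos: [0.2459, 0.5848, 0.3038]
tcp_rot: [-0.004, 3.141, -0.0]
wrist_force: [0.2, 0.8, 0.2]
width: 0.994
grip_force: 0.0
```

Call:
step_arm --targets '[[[0,0,0],[-31.5,-24.2,0],85],[[0,0,0],[-31.5,-24.2,0],85],[[0,0,0],[-31.5,-24.2,0],85],[[0,0,0],[-31.5,-24.2,0],85],[[0,0,0],[-31.5,-24.2,0],85]]'

```text
time: 2.03
tool_pos: [0.4044, 0.4629, 0.3042]
tcp_rot: [-0.0, 3.141, 0.001]
wrist_force: [-0.3, 0.5, -0.3]
width: 0.996
grip_force: 0.0
```

Call:
step_arm --targets '[[[0,0,0],[-31.5,-24.2,0],85],[[0,0,0],[-31.5,-24.2,0],85],[[0,0,0],[-31.5,-24.2,0],85],[[0,0,0],[-31.5,-24.2,0],85],[[0,0,0],[-31.5,-24.2,0],85]]'

```text
time: 2.45
tool_pos: [0.5621, 0.3419, 0.3042]
tcp_rot: [-0.0, 3.141, 0.001]
wrist_force: [-0.3, 0.1, -0.7]
width: 0.995
grip_force: 0.0
```

Call:
step_arm --targets '[[[0,0,0],[-31.5,-24.2,0],85],[[0,0,0],[0,0,0],85],[[0,0,0],[0,0,0],85]]'

```text
time: 2.7
tool_pos: [0.5939, 0.3173, 0.3036]
tcp_rot: [-0.006, -3.141, 0.0]
wrist_force: [-0.8, 0.8, 0.3]
width: 0.991
grip_force: 0.0
```

Run:
```python
from h import *
plan((.591,.319,.30),np.pi/2)
k=calibration('wrist');im=read_camera('wrist');cv2.imwrite('pics/w1.png',im[:,:,::-1])
L=cut_out('wrist','tall_box')
for d in L:
    m=d['region'].astype(float);print(d['extent'],d['score'],m.sum(),fit([(k,m)],(.095,.034,.115),0,(.591,.319,[-.2,0,.2])))
k2=calibration('wrist');print(np.abs(np.array(k2['t'])-k['t']).max())
```

```text
t 2.7 pos [0.5939 0.3173 0.3036] tooly deg 89.79 tilt z [-0. -0. -1.] 
 shift before turn [2.9 1.7 3.6] after turn [2.9 1.7 3.6] turn [-0.0001 -0.0002 -0.0037] F [-0.8  0.8  0.3] w 0.9913353747314687
[306.9, 206.4, 360.8, 335.8] 0.78 3643.0 (array([ 0.591,  0.319, -0.2  ]), np.float64(1.0))
[234.8, 111.2, 285.0, 231.6] 0.68 4566.0 (array([ 0.59190237,  0.32047401, -0.09913671]), np.float64(0.03834808259587019))
0.0009311435894299169
```

View pics/w1.png

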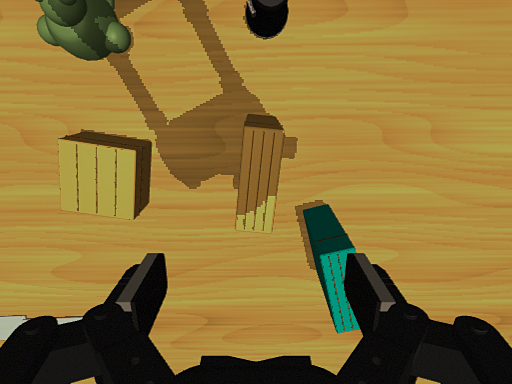

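The box stands at px (235-285, 111-232), with the turquoise look-alike at lower right (296-360, 202-335). I'll check how much room the right finger has.

Run:
```python
from h import *
k=calibration('wrist')
for uv in[(320,252),(345,247)]:print('turq top far corners',ray(k,uv,.115).round(3))
for n,uv in[('far',(245,129)),('far',(285,131)),('near',(236,230)),('near',(272,233))]:print('box',n,ray(k,uv,.115).round(4))
plan((.592,.3205,.20),np.pi/2-.099)
```

```text
turq top far corners [0.657 0.38  0.115]
turq top far corners [0.652 0.403 0.115]
box far [0.5435 0.3112 0.115 ]
box far [0.5451 0.344  0.115 ]
box near [0.6345 0.3021 0.115 ]
box near [0.6375 0.335  0.115 ]
t 2.8 pos [0.5919 0.3192 0.3037] tooly deg 89.98 tilt z [-0.001  0.    -1.   ] 
 shift before turn [ -0.2   1.3 103.7] after turn [  0.    1.3 103.7] turn [ 0.0002 -0.0009  0.0986] F [-0.4  0.  -0.2] w 0.9997166731244591
```

Call:
step_arm --targets '[[[0,0,0.099],[0,2,20],62],[[0,0,0],[0,0,35],62],[[0,0,0],[0,0,30],62],[[0,0,0],[0,0,0],62]]'

```text
time: 3.13
tool_pos: [0.587, 0.3207, 0.2113]
tcp_rot: [-0.151, -3.127, 0.009]
wrist_force: [-1.6, -1.0, -2.2]
width: 0.725
grip_force: 0.0
```

Run:
```python
from h import *
plan((.591,.3215,.152),np.pi/2-.099)
k=calibration('wrist');im=read_camera('wrist');cv2.imwrite('pics/w2.png',im[:,:,::-1])
for d in cut_out('wrist','tall_box'):
    m=d['region'].astype(float);print(d['extent'],d['score'],m.sum(),fit([(k,m)],(.095,.034,.115),0,(.591,.319,[-.1])))
```

```text
t 3.13 pos [0.587  0.3207 0.2113] tooly deg 84.48 tilt z [-0.012 -0.005 -1.   ] 
 shift before turn [-4.6  1.5 59.3] after turn [-3.9  1.2 59.3] turn [-0.0065 -0.011   0.0025] F [-1.6 -1.  -2.2] w 0.7246581859130281
[227.4, 134.6, 288.7, 311.0] 0.81 9803.0 (array([ 0.59235137,  0.32014391, -0.10709506]), np.float64(0.023968840507340494))
[338.1, 241.5, 409.6, 384.0] 0.71 1579.0 (array([ 0.591,  0.319, -0.1  ]), np.float64(1.0))
```

View pics/w2.png

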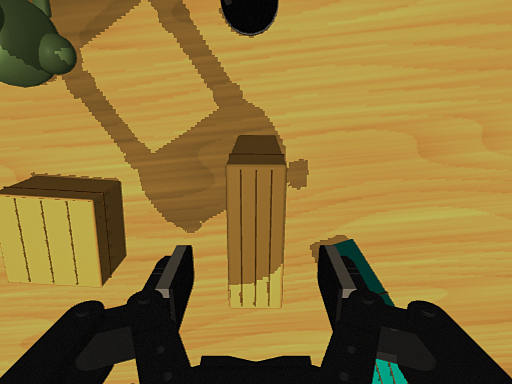

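The box is centred between the fingers, at px (227-289, 135-311), and the turquoise box is clear of the right finger. Next I descend.

Call:
step_arm --targets '[[[0,0,0.004],[0,0,30],62],[[0,0,0],[0,0,28],62],[[0,0,0],[0,0,0],62],[[0,0,0],[0,0,0],62]]'

```text
time: 3.57
tool_pos: [0.5918, 0.3216, 0.1617]
tcp_rot: [-0.16, -3.137, 0.001]
wrist_force: [0.6, -0.1, 0.3]
width: 0.729
grip_force: 0.0
```

Run:
```python
from h import *
plan((.592,.3203,.152),np.pi/2-.103)
```

```text
t 3.57 pos [0.5918 0.3216 0.1617] tooly deg 84.16 tilt z [-0.001 -0.    -1.   ] 
 shift before turn [-0.4 -1.3  9.7] after turn [-0.3 -1.3  9.7] turn [-0.0004 -0.0007  0.001 ] F [ 0.6 -0.1  0.3] w 0.7286096720832239
```

Call:
step_arm --targets '[[[0,0,0],[0,-1,10],62],[[0,0,0],[0,0,0],62],[[0,0,0],[0,0,0],20],[[0,0,0],[0,0,0],20],[[0,0,0],[0,0,0],20]]' --grip_force 45

```text
time: 3.98
tool_pos: [0.5929, 0.3203, 0.1524]
tcp_rot: [0.161, 3.135, 0.001]
wrist_force: [-0.8, -0.2, 4.0]
width: 0.391
grip_force: 45.6
```

Call:
step_arm --targets '[[[0,0,0],[0,0,0],20],[[0,0,0],[0,0,0],20],[[0,0,0],[0,0,0],20]]'

```text
time: 4.23
tool_pos: [0.5929, 0.3203, 0.1524]
tcp_rot: [0.161, 3.136, 0.001]
wrist_force: [0.0, -1.8, 5.8]
width: 0.392
grip_force: 45.5
```

Call:
step_arm --targets '[[[0,0,0],[0,0,-20],20],[[0,0,0],[0,0,-30],20],[[0,0,0],[0,0,-40],20],[[0,0,0],[0,0,-40],20],[[0,0,-0.1],[0,0,0],20]]'

```text
time: 4.65
tool_pos: [0.5956, 0.322, 0.2912]
tcp_rot: [0.003, 3.128, 0.011]
wrist_force: [2.5, 0.2, 0.9]
width: 0.394
grip_force: 45.4
```

Call:
step_arm --targets '[[[0,0,-0.097],[0,0,0],20],[[0,0,0],[7.2,-37,0],20],[[0,0,0],[7.2,-37,0],20],[[0,0,0],[7.2,-37,0],20],[[0,0,0],[7.2,-37,0],20]]'

```text
time: 5.07
tool_pos: [0.5764, 0.1689, 0.2799]
tcp_rot: [0.15, -3.137, 0.0]
wrist_force: [0.4, -0.6, -2.6]
width: 0.39
grip_force: 45.7
```

Call:
step_arm --targets '[[[0,0,0],[7.2,-37,0],20],[[0,0,0],[7.2,-37,0],20],[[0,0,0],[7.2,-37,0],20],[[0,0,0],[7.2,-37,0],20],[[0,0,0],[7.2,-37,0],20]]'

```text
time: 5.48
tool_pos: [0.5579, -0.019, 0.2802]
tcp_rot: [0.148, -3.137, -0.001]
wrist_force: [0.6, -0.1, -2.8]
width: 0.395
grip_force: 45.7
```

Call:
step_arm --targets '[[[0,0,0],[7.2,-37,0],20],[[0,0,0],[7.2,-37,0],20],[[0,0,0],[7.2,-37,0],20],[[0,0,0],[7.2,-37,0],20],[[0,0,0],[7.2,-37,0],20]]'

```text
time: 5.9
tool_pos: [0.5395, -0.2065, 0.2802]
tcp_rot: [0.148, -3.137, -0.001]
wrist_force: [0.3, -0.5, -1.2]
width: 0.391
grip_force: 45.7
```

Call:
step_arm --targets '[[[0,0,0],[7.2,-37,0],20],[[0,0,0],[7.2,-37,0],20],[[0,0,0],[0,0,0],20],[[0,0,0],[0,0,0],20]]'

```text
time: 6.23
tool_pos: [0.5322, -0.2819, 0.28]
tcp_rot: [0.142, -3.137, -0.002]
wrist_force: [0.4, 0.6, -1.5]
width: 0.39
grip_force: 46.2
```

Run:
```python
from h import *
plan((.532,-.28,.28),np.pi/2+.094)
k=calibration('wrist');im=read_camera('wrist');cv2.imwrite('pics/w3.png',im[:,:,::-1])
import pickle;pickle.dump(k,open('k3.pkl','wb'))
for d in cut_out('wrist','case'):
    m=d['region'].astype(float);print(d['extent'],d['score'],m.sum(),fit([(k,m)],(.095,.04,.06),.006,(.54,-.36,[0,.1])))
print(tip_of('wrist','stop_post'),tip_of('wrist','tall_box'))
```

```text
t 6.23 pos [ 0.5322 -0.2819  0.28  ] tooly deg 95.17 tilt z [-0.001  0.001 -1.   ] 
 shift before turn [ 0.1  1.9 -0. ] after turn [ 0.1  1.9 -0. ] turn [ 0.001  -0.001  -0.0038] F [ 0.4  0.6 -1.5] w 0.39035083441260926
[142.1, 124.2, 201.9, 228.8] 0.96 5429.0 (array([ 0.54246862, -0.36407926,  0.09123786]), np.float64(0.030903894247945707))
[{'at': [182.7, 411.1], 'score': 0.7}] [{'at': [196.4, 256.4], 'score': 0.93}]
```

View pics/w3.png

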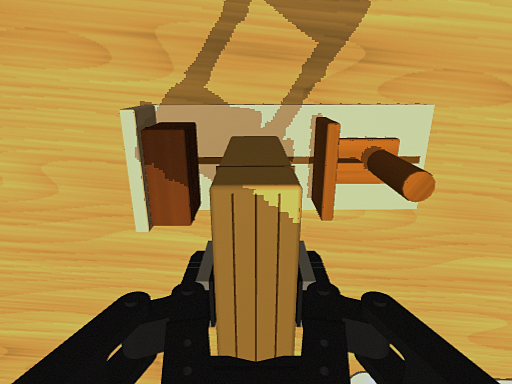

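Left to right, the picture shows the wall (121-150), the case (142-202, 124-229), the held box, the plate (315-340, 117-220) and the post tip at about (411, 183).

Run:
```python
from h import *
import pickle;k=pickle.load(open('k3.pkl','rb'))
P=lambda uv,z:ray(k,uv,z)[:2]
pts={'bR_low':((434,105),.006),'bR_hi':((417,208),.006),'bL_low':((160,104),.006),'plate_top_low':((316,117),.066),'plate_top_hi':((324,219),.066),'grooveR':((419,158),.006),'groove mid':((205,159),.006),'post':((411,183),.09),'case_top_hi':((193,225),.066),'case_top_low':((196,122),.066),'walltop_in_low':((142,107),.066),'walltop_in_hi':((149,230),.066)}
a=.091;o=np.array(P(*pts['bR_low'])+P(*pts['bR_hi']))/2
ex=np.array([np.cos(a),np.sin(a)]);ey=np.array([-np.sin(a),np.cos(a)])
o=o-ey*.155;print('rack origin',o)
for n,(uv,z) in pts.items():
    p=P(uv,z);print(n,p.round(4),'row frame',(ex@(p-o)).round(4),(ey@(p-o)).round(4))
c=np.array([.5425,-.3641]);print('case',ex@(c-o),ey@(c-o))
t=read_state()['tool_pos'][:2];print('tool',ex@(t-o),ey@(t-o))
```

```text
rack origin [ 0.52553552 -0.24638549]
bR_low [ 0.453 -0.098] row frame -0.0588 0.1543
bR_hi [ 0.5699 -0.086 ] row frame 0.0588 0.1557
bL_low [ 0.4783 -0.3874] row frame -0.0598 -0.1361
plate_top_low [ 0.472  -0.2327] row frame -0.0521 0.0185
plate_top_hi [ 0.5688 -0.2098] row frame 0.0464 0.0325
grooveR [ 0.5107 -0.0991] row frame -0.0014 0.148
groove mid [ 0.5335 -0.3376] row frame -0.0004 -0.0916
post [ 0.5182 -0.1466] row frame 0.0018 0.1
case_top_hi [ 0.5869 -0.3384] row frame 0.0528 -0.0972
case_top_low [ 0.486  -0.3385] row frame -0.0478 -0.0882
walltop_in_low [ 0.4773 -0.3861] row frame -0.0607 -0.1347
walltop_in_hi [ 0.5964 -0.382 ] row frame 0.0582 -0.1415
case 0.006197042676988353 -0.11876909049619785
tool 0.004573685710618236 -0.032898734740204265
```

Call:
step_arm --targets '[[[0,0,0],[4,-32,0],20],[[0,0,0],[0,0,30],20],[[0,0,0],[0,0,40],20],[[0,0,0],[0,0,30],20],[[0,0,0],[0,0,10],20]]'

```text
time: 6.85
tool_pos: [0.5294, -0.309, 0.1652]
tcp_rot: [0.15, -3.13, -0.009]
wrist_force: [-0.6, 0.1, -3.0]
width: 0.389
grip_force: 46.4
```

Call:
step_arm --targets '[[[0,0,0],[0,0,5],20],[[0,0,0],[0,0,0],20],[[0,0,0],[0,0,2],20],[[0,0,0],[0,0,0],20]]'

```text
time: 7.18
tool_pos: [0.5337, -0.3128, 0.1663]
tcp_rot: [-0.149, 3.135, -0.004]
wrist_force: [0.0, 0.4, -2.1]
width: 0.39
grip_force: 46.5
```

Run:
```python
from h import *
plan((.5314,-.3111,.1585),np.pi/2+.091)
```

```text
t 7.18 pos [ 0.5337 -0.3128  0.1663] tooly deg 95.43 tilt z [ 0.004 -0.002 -1.   ] 
 shift before turn [2.1 2.  7.8] after turn [2.1 1.9 7.8] turn [-0.0026  0.0034  0.0038] F [ 0.   0.4 -2.1] w 0.3895944678974506
```

Call:
step_arm --targets '[[[0,0,0],[2,1.5,4],20],[[0,0,0],[0,0,0],20],[[0,0,0],[0,0,2],20],[[0,0,0],[0,0,0],20]]'

```text
time: 7.52
tool_pos: [0.5302, -0.3113, 0.1585]
tcp_rot: [-0.148, 3.137, -0.001]
wrist_force: [0.4, -0.2, -0.9]
width: 0.394
grip_force: 46.5
```

Call:
step_arm --targets '[[[0,0,0],[0,0,1],20],[[0,0,0],[0,0,0],20]]'

```text
time: 7.68
tool_pos: [0.5303, -0.3114, 0.1584]
tcp_rot: [-0.148, 3.137, -0.001]
wrist_force: [-2.2, 1.1, 5.5]
width: 0.39
grip_force: 47.2
```

Call:
step_arm --targets '[[[0,0,0],[0,0,0],40],[[0,0,0],[0,0,0],50],[[0,0,0],[0,0,0],60],[[0,0,0],[0,0,0],60]]'

```text
time: 8.02
tool_pos: [0.53, -0.311, 0.1568]
tcp_rot: [0.148, -3.138, -0.0]
wrist_force: [-0.1, -0.8, 0.1]
width: 0.699
grip_force: 0.0
```

Call:
step_arm --targets '[[[0,0,0],[0,0,-20],60],[[0,0,0],[0,0,-40],60],[[0,0,0],[0,0,-40],60],[[0,0,0],[0,0,-30],60],[[0,0,0],[0,0,0],60]]'

```text
time: 8.43
tool_pos: [0.5333, -0.313, 0.2959]
tcp_rot: [-0.147, 3.126, -0.013]
wrist_force: [0.8, -0.7, 1.4]
width: 0.702
grip_force: 0.0
```

Run:
```python
from h import *
plan((.5175,-.148,.20),np.pi/2+.091-np.pi/2)
k=calibration('wrist');im=read_camera('wrist');cv2.imwrite('pics/w4.png',im[:,:,::-1])
for q,d_,z,p in(('tall_box',(.095,.034,.115),.006,(.5305,-.3115)),('case',(.095,.04,.06),.006,(.5425,-.364))):
  for d in cut_out('wrist',q)[:1]:
    m=d['region'].astype(float);print(q,d['extent'],d['score'],fit([(k,m)],d_,z,(*p,[.1])))
t=tip_of('wrist','stop_post')
for d in t: print(d,ray(k,d['at'][::-1],.09))
```

```text
t 8.43 pos [ 0.5333 -0.313   0.2959] tooly deg 95.4 tilt z [ 0.012 -0.008 -1.   ] 
 shift before turn [  1.2 166.6  94.4] after turn [165.8  -0.7  95.9] turn [0.0019 0.0157 1.574 ] F [ 0.8 -0.7  1.4] w 0.7022853667315918
tall_box [241.2, 110.3, 283.2, 233.6] 0.65 (array([ 0.52910229, -0.31175584,  0.0938743 ]), np.float64(0.028490028490028463))
case [182.2, 120.3, 231.4, 218.1] 0.7 (array([ 0.54300401, -0.36417432,  0.08180629]), np.float64(0.045066725005469266))
{'at': [174.2, 441.3], 'score': 0.67} [ 0.51425298 -0.1464392   0.09      ]
```

View pics/w4.png

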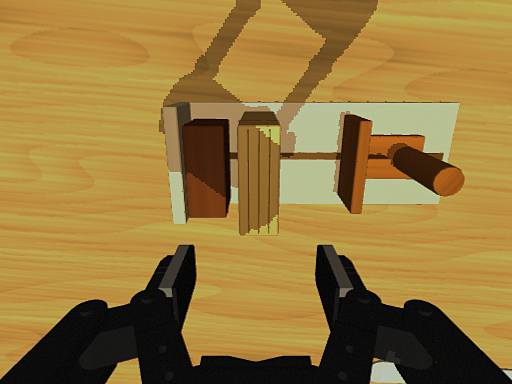

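The box stands upright at px (241-283, 110-234), aligned and centred on the board. Next I grip the post.

Call:
step_arm --targets '[[[0,0,0],[0,33,0],66],[[0,0,0],[0,33,0],66],[[0,0,0],[0,34,0],66],[[0,0,0],[0,34,0],66],[[0,0,0],[0,34,0],66]]'

```text
time: 9.05
tool_pos: [0.5126, -0.142, 0.2841]
tcp_rot: [0.147, -3.134, -0.003]
wrist_force: [-0.0, -0.2, -0.0]
width: 0.773
grip_force: 0.0
```

Call:
step_arm --targets '[[[0,0,0],[0,0,30],66],[[0,0,0],[0,0,25],66],[[0,0,0],[0,0,0],66],[[0,0,0],[0,0,0],66]]'

```text
time: 9.38
tool_pos: [0.512, -0.1429, 0.2285]
tcp_rot: [0.148, -3.131, -0.004]
wrist_force: [-0.2, 0.0, 1.0]
width: 0.772
grip_force: 0.0
```

Run:
```python
from h import *
k=calibration('wrist');im=read_camera('wrist');cv2.imwrite('pics/w5.png',im[:,:,::-1])
for d in tip_of('wrist','stop_post'): print(d,ray(k,d['at'][::-1],.09))
plan((.5164,-.1468,.146),np.pi/2+.091)
```

```text
{'at': [215.5, 245.3], 'score': 0.86} [ 0.51858069 -0.14865291  0.09      ]
t 9.48 pos [ 0.5143 -0.1441  0.232 ] tooly deg 95.37 tilt z [-0.001  0.    -1.   ] 
 shift before turn [-1.9 -2.9 86. ] after turn [-1.8 -2.9 86. ] turn [ 0.0002 -0.0006  0.0027] F [ 0.8  0.6 -0.2] w 0.7749902187226031
```

View pics/w5.png

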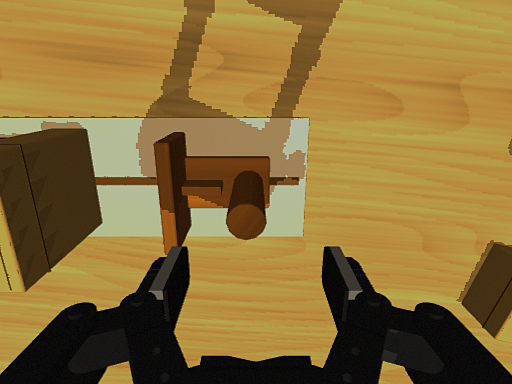

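The post top is at px (245, 220), slightly left of centre between the fingers, so I'll shift about 4 mm towards -y and descend.

Call:
step_arm --targets '[[[0,0,0],[-3,-4,20],66],[[0,0,0],[0,0,35],66],[[0,0,0],[0,0,28],66],[[0,0,0],[0,0,0],66],[[0,0,0],[0,0,0],66]]'

```text
time: 9.9
tool_pos: [0.5171, -0.1478, 0.1487]
tcp_rot: [0.147, -3.136, -0.001]
wrist_force: [0.1, -0.1, -0.2]
width: 0.775
grip_force: 0.0
```

Call:
step_arm --targets '[[[0,0,0],[0,0,0],15],[[0,0,0],[0,0,0],15],[[0,0,0],[0,0,0],15],[[0,0,0],[0,0,0],15],[[0,0,0],[0,0,0],15]]' --grip_force 25

```text
time: 10.32
tool_pos: [0.5192, -0.1481, 0.1515]
tcp_rot: [-0.148, 3.134, -0.003]
wrist_force: [-0.4, 0.4, 6.8]
width: 0.319
grip_force: 24.8
```

Call:
step_arm --targets '[[[0,0,0],[0,-10,0],15],[[0,0,0],[0,-16,0],15],[[0,0,0],[0,-16,0],15],[[0,0,0],[0,-16,0],15],[[0,0,0],[0,-8,0],15]]'

```text
time: 10.73
tool_pos: [0.5254, -0.2145, 0.1515]
tcp_rot: [-0.147, 3.134, -0.002]
wrist_force: [-0.5, 2.1, 7.2]
width: 0.318
grip_force: 25.1
```

Call:
step_arm --targets '[[[0,0,0],[0,-3,0],15],[[0,0,0],[0,-3,0],15],[[0,0,0],[0,-3,0],15],[[0,0,0],[0,-3,0],15],[[0,0,0],[0,-3,0],15]]'

```text
time: 11.15
tool_pos: [0.5267, -0.2282, 0.1515]
tcp_rot: [-0.147, 3.134, -0.001]
wrist_force: [-0.2, 3.3, 8.5]
width: 0.311
grip_force: 25.1
```

Run:
```python
from h import *
a=.092;o=np.array([.5255,-.2464]);plan(tuple(o+.003*np.array([-np.sin(a),np.cos(a)]))+(.149,),np.pi/2+a)
```

```text
t 11.15 pos [ 0.5267 -0.2282  0.1515] tooly deg 95.38 tilt z [ 0.004 -0.    -1.   ] 
 shift before turn [  2.9 -15.    2.5] after turn [  2.9 -15.    2.5] turn [-0.0008  0.0037  0.0019] F [-0.2  3.3  8.5] w 0.3114787370544353
```

Force is now 3.3 N, so the plate is pushing the box. I'll continue slowly until the force rises.

Call:
step_arm --targets '[[[0,0,0],[0,-2.5,0],15],[[0,0,0],[0,-2.5,0],15],[[0,0,0],[0,-2.5,0],15],[[0,0,0],[0,-2.5,0],15],[[0,0,0],[0,0,0],15]]'

```text
time: 11.57
tool_pos: [0.5277, -0.2384, 0.1515]
tcp_rot: [-0.147, 3.134, -0.002]
wrist_force: [-0.5, 1.2, 7.5]
width: 0.319
grip_force: 25.0
```

Call:
step_arm --targets '[[[0,0,0],[0,-1.5,0],15],[[0,0,0],[0,-1.5,0],15],[[0,0,0],[0,0,0],15]]'

```text
time: 11.82
tool_pos: [0.5279, -0.2411, 0.1515]
tcp_rot: [-0.148, 3.134, -0.001]
wrist_force: [-1.1, 2.1, 8.0]
width: 0.317
grip_force: 25.0
```

Run:
```python
from h import *
plan((.5255,-.2434,.149),np.pi/2+.092)
k=calibration('wrist');im=read_camera('wrist');cv2.imwrite('pics/w6.png',im[:,:,::-1])
im=read_camera('scene');cv2.imwrite('pics/s6.png',cv2.resize(im[150:230,95:235,::-1],(560,320),interpolation=cv2.INTER_CUBIC))
```

```text
t 11.82 pos [ 0.5279 -0.2411  0.1515] tooly deg 95.39 tilt z [ 0.004 -0.001 -1.   ] 
 shift before turn [ 2.6 -2.   2.5] after turn [ 2.6 -2.   2.5] turn [-0.001   0.0036  0.0021] F [-1.1  2.1  8. ] w 0.3173252145160251
```

View pics/w6.png

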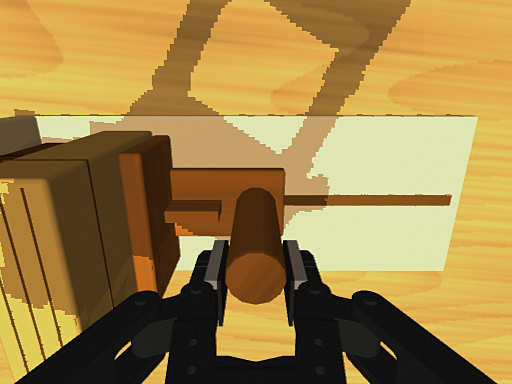

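The plate, at px (120-180, 135-300), is against the upright box. No force has built up yet, so I'll push on in 1 mm steps.

Call:
step_arm --targets '[[[0,0,0],[0,-1,0],15],[[0,0,0],[0,-1,0],15],[[0,0,0],[0,0,0],15]]'

```text
time: 12.17
tool_pos: [0.528, -0.2426, 0.1515]
tcp_rot: [-0.147, 3.135, 0.0]
wrist_force: [-0.0, 4.2, 8.3]
width: 0.32
grip_force: 25.1
```

Call:
step_arm --targets '[[[0,0,0],[0,-1,0],15],[[0,0,0],[0,-1,0],15],[[0,0,0],[0,0,0],15]]'

```text
time: 12.42
tool_pos: [0.5282, -0.2444, 0.1515]
tcp_rot: [-0.147, 3.135, 0.001]
wrist_force: [-0.1, 5.0, 8.5]
width: 0.319
grip_force: 25.2
```

Call:
step_arm --targets '[[[0,0,0],[0,-1,0],15],[[0,0,0],[0,0,0],15]]'

```text
time: 12.58
tool_pos: [0.5282, -0.2445, 0.1515]
tcp_rot: [-0.147, 3.135, 0.004]
wrist_force: [0.3, 8.4, 9.9]
width: 0.323
grip_force: 25.3
```

Call:
step_arm --targets '[[[0,0,0],[0,-1,0],15],[[0,0,0],[0,0,0],15]]'

```text
time: 12.75
tool_pos: [0.5283, -0.2446, 0.1515]
tcp_rot: [-0.147, 3.135, 0.006]
wrist_force: [-1.1, 11.4, 11.4]
width: 0.314
grip_force: 25.6
```

Call:
step_arm --targets '[[[0,0,0],[0,-1,0],15],[[0,0,0],[0,0,0],15]]'

```text
time: 12.92
tool_pos: [0.5283, -0.2448, 0.1515]
tcp_rot: [-0.146, 3.136, 0.009]
wrist_force: [-0.2, 15.2, 11.3]
width: 0.316
grip_force: 25.9
```

The stop has stalled while the force climbs to 15 N, so the row is snug. I'll open and withdraw upward.

Call:
step_arm --targets '[[[0,0,0],[0,0,0],54],[[0,0,0],[0,0,0],54],[[0,0,0],[0,0,0],54],[[0,0,0],[0,0,0],54]]'

```text
time: 13.25
tool_pos: [0.5271, -0.2483, 0.1491]
tcp_rot: [-0.148, 3.138, -0.001]
wrist_force: [0.6, -0.4, -0.4]
width: 0.63
grip_force: 0.0
```

Run:
```python
from h import *
plan((.528,-.245,.149))
```

```text
t 13.25 pos [ 0.5271 -0.2483  0.1491] tooly deg 95.39 tilt z [ 0. -0. -1.] 
 shift before turn [-1.2  3.2  0.1] after turn [-1.2  3.2  0.1] turn [-0.0005  0.0003  0.    ] F [ 0.6 -0.4 -0.4] w 0.6295868243082315
```

Call:
step_arm --targets '[[[0,0,0],[0,3,-15],54],[[0,0,0],[0,0,-35],54],[[0,0,0],[0,0,-40],54],[[0,0,0],[0,0,-40],54],[[0,0,0],[0,-5,-20],54]]'

```text
time: 13.67
tool_pos: [0.5286, -0.2506, 0.3045]
tcp_rot: [-0.148, 3.132, -0.005]
wrist_force: [1.5, -0.7, 1.1]
width: 0.63
grip_force: 0.0
```

Call:
step_arm --targets '[[[0,0,0],[0,-30,0],54],[[0,0,0],[0,-30,0],54],[[0,0,0],[0,0,0],54],[[0,0,0],[0,0,0],54]]'

```text
time: 14.0
tool_pos: [0.5326, -0.3112, 0.2986]
tcp_rot: [0.144, -3.138, -0.0]
wrist_force: [-0.4, 0.0, 0.1]
width: 0.631
grip_force: 0.0
```

Run:
```python
from h import *
plan((.528,-.3,.3))
k=calibration('wrist');im=read_camera('wrist');cv2.imwrite('pics/w7.png',im[:,:,::-1])
for q,d_,z,p in(('tall_box',(.095,.034,.115),.006,(.533,-.33)),('case',(.095,.04,.06),.006,(.5425,-.366))):
  for d in cut_out('wrist',q)[:1]:
    m=d['region'].astype(float);print(q,d['extent'],d['score'],fit([(k,m)],d_,z,(*p,[.1])))
```

```text
t 14.0 pos [ 0.5326 -0.3112  0.2986] tooly deg 95.25 tilt z [-0.  0. -1.] 
 shift before turn [ 3.5 11.6 -1.4] after turn [ 3.5 11.6 -1.4] turn [ 0.0002 -0.0003  0.    ] F [-0.4  0.   0.1] w 0.6309180978970415
tall_box [211.2, 114.1, 254.9, 235.5] 0.6 (array([ 0.53142886, -0.33024099,  0.09493493]), np.float64(0.038595137012736425))
case [178.1, 121.9, 213.5, 220.0] 0.8 (array([ 5.43240738e-01, -3.69534322e-01,  5.31944989e-04]), np.float64(0.32129403944161317))
```

View pics/w7.png

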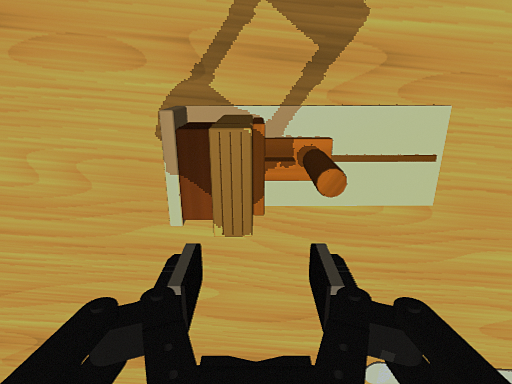

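The wall (160-184), case (178-213), upright box (211-255) and plate (253-266) stand tight together, with the gripper clear above.

```bash
python3 -c "
from workcell import *
print(finish_job())"
```

```text
the job is handed in; nothing more can be done
None
```

The bamboo box stands upright, lid up, between the case and the stop; the stop was pushed until the row was snug, the gripper let go and withdrew, and the job was handed in at about 14 s (no verdict was returned).

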